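# Load the ageing box and shut its lapped leaves

## Task

Take the longer of the two black plaques out of the rack and lay it flat on the stage inside the open ageing box, between the stage's end lugs and side pins; leave the shorter plaque standing in the rack. Then shut the box fully so that it is light-tight: first the leaf with the low rebate lip, then the leaf with the flange so that its flange laps over the lip, and finally turn the lock on the flanged leaf a quarter turn clockwise to its locked marks.

Things in the scene. Friction and masses are not known exactly. Their poses are not given: they have to be found in the camera images.
- plaque_long: The longer flat black plastic plaque, 150 x 60 x 10 mm, 0.11 kg. It starts standing on a long edge in one of the rack's two slots, underside 12 mm and top edge 72 mm above the bench. Origin at its centre; x = face normal (thickness), y = its 150 mm length, z = its 60 mm width (up at the start). Either face may be up in the box.
- plaque_short: A like black plaque, but only 100 mm long (60 mm wide, 10 mm thick), standing in the other slot of the rack; to be left there. Origin and axes as for the long one.
- rack: Aluminium plaque rack fixed to the bench: two combs, 130 mm along its x, at y = -36 and +36 mm, 8 mm thick, teeth up to 46 mm, joined by thin rods. Slots 12 mm wide at x = -35 and +35 mm hold the plaques along y; between the combs (64 mm) a plaque can be gripped. Origin: centre of its underside. The bench from x 0.33 to 0.44, y -0.34 to -0.10 m is kept clear.
- ageing_box: White box fixed to the bench, 200 mm in its x (away from the robot), 300 mm in y (left), rim 85 mm high, open on top. Origin: centre of its underside. Two leaves, 200 mm along x and 12 mm thick, hinge on the rims at y = +150 and -150 mm and meet over the middle; a lamp tube hangs 20 mm under each, 45 mm from its hinge. Shut leaves' tops are 97 mm above the bench.
- stage (a point): Top centre of the stage in the box, 45 mm above the bench; axes as the box's. A bar 40 mm wide in x, 172 mm long in y, 35 mm over the floor. The plaque lies along y between end lugs (160 mm apart, 12 mm high) and four pins (6 mm thick, 12 mm high, at x = +-37, y = +-55 mm: 68 mm free between); fingers have room beside its middle. Plaque's centre when home: 5 mm above.
- leaf_rebated (a joint): Angle of the left leaf (box's +y side), whose free edge is stepped down to a 5 mm lip at its underside, rad: 0 shut, 1.7 to 2.0 (leaning outward past upright) at the start, stop at 2.05. A friction hinge (0.36 N m) holds it wherever it is left; 3 to 6 N at the free edge moves it.
- rebated_hinge (a point): On the hinge line of the rebated leaf, mid-length, at the underside of the leaf: 85 mm above the bench; it does not move. When shut the leaf reaches from here 138 mm toward the box's middle (full thickness) and the lip 22 mm farther (160 mm).
- rebated_edge (a point): Middle of the lip's free edge on the rebated leaf, top of the lip, 160 mm from the hinge line; moves with the leaf.
- leaf_flanged (a joint): Angle of the right leaf (box's -y side), the one whose free edge carries a 5 mm thick flange at its top that laps over the other leaf's lip, rad: 0 shut, about 1.7 to 2.0 at the start, stop at 2.05; friction hinge as the other. If it is shut before the rebated leaf, that one cannot go down.
- flanged_hinge (a point): On the hinge line of the flanged leaf, mid-length, at the underside of the leaf: 85 mm above the bench; it does not move. The leaf reaches 138 mm from here (full thickness) and the flange 22 mm farther (160 mm).
- flanged_edge (a point): Middle of the flange's free edge on the flanged leaf, at its top face, 160 mm from the hinge line; moves with the leaf.
- lock (a joint): Angle of the quarter-turn lock on the flanged leaf, rad: 0 unlocked (wing along the box's x, toward the round dots), 1.571 locked (wing along the box's y, toward the bar marks, at a stop); grows clockwise seen from outside (from above when the leaf is shut). Starts at 0 to 0.25. Friction 0.06 N m; stays where left.
- lock_wing (a point): Grip point on the lock's axis, in its black wing (52 mm long, 12 mm thick, 24 mm high; 9 mm of it above this point, 15 mm below, down to a steel collar 46 mm across). Outer face of the flanged leaf, mid-length, 108 mm from the hinge line. With the leaf shut it is 120 mm above the bench. x runs along the wing.

How it is judged (in metres and radians):
On the way, in this order (a step that is already met when the one before it is completed fails the run):
1. the long plaque lies flat on the stage between lugs and pins, let go, with both leaves still open (x of plaque_long in the frame of stage between -0.01 and 0.01 m and y of plaque_long in the frame of stage between -0.01 and 0.01 m and z of plaque_long in the frame of stage between 0 and 0.0075 m and angle between the x axis of plaque_long and the z axis of stage, either way round below 0.05 rad and angle between the y axis of plaque_long and the y axis of stage, either way round below 0.12 rad and contact force between the fingers and plaque_long below 0.05 N and value of joint each of leaf_rebated, leaf_flanged above 0.8 rad), for 0.2 s.
2. the rebated leaf is shut (within 0.04 rad) while the flanged leaf is still well open (over 0.3 rad) (value of joint leaf_rebated below 0.04 rad and value of joint leaf_flanged above 0.3 rad), for 0.2 s.
3. the flanged leaf is shut over it (both within 0.04 rad), not yet locked (value of joint each of leaf_rebated, leaf_flanged below 0.04 rad and value of joint lock below 0.8 rad), for 0.1 s.
4. the lock is turned to its locked marks (value of joint lock above 1.42 rad and value of joint leaf_flanged below 0.04 rad), for 0.1 s.
At the end, for the whole second after the job is handed in: The long plaque rests flat on the stage: centre within 10 mm both ways, at most 7.5 mm above its top, level within 0.05 rad, in line within 0.12 rad. Both leaves are shut within 0.04 rad, flange over lip; the lock is within 0.15 rad of its marks; the short plaque is within 20 mm of its start (all of step 4 and x of plaque_long in the frame of stage between -0.01 and 0.01 m and y of plaque_long in the frame of stage between -0.01 and 0.01 m and z of plaque_long in the frame of stage between 0 and 0.0075 m and angle between the x axis of plaque_long and the z axis of stage, either way round below 0.05 rad and angle between the y axis of plaque_long and the y axis of stage, either way round below 0.12 rad and value of joint leaf_rebated below 0.04 rad and linear speed of plaque_long below 0.02 m/s and distance of plaque_short from where it was at the start of the episode below 0.02 m); the robot touches nothing.
It fails at once if the shorter plaque is taken from or knocked out of the rack (moved over 25 mm) (distance of plaque_short from where it was at the start of the episode above 0.025 m).
It also fails if it takes over 72 s, if anything falls off the work surface, if the arm or the gripper's body presses on something with over 40 N, if the wrist force passes 120 N, or if a joint passes its speed limit or range.

## Robot

A 6-joint arm with a two-finger parallel gripper is mounted at the origin on a cart in front of the work surface, level with it; the furniture and walls round the work are solid. World frame = base frame: x ahead of the robot, y to its left, z up, the work surface at z = 0. Lengths are in m, angles in degrees, forces in N, time in s.
With the tool pointing down it reaches from about 0.225 to 0.875 m from the base axis. Payload 3.4 kg.
Tool frame: the origin (TCP) lies midway between the tips of the shut fingers; the grasp point (between the pads) lies 19 mm behind it; y points along the fingers, z is the direction in which the jaws open and shut, and the axes are right-handed (so a half turn about y gives the same grasp; the last joint's range is limited). The gripper opens to 85 mm and grips with 20 to 120 N. Pads are 22 mm wide; open, the fingers measure 114 mm over their backs; the gripper's body (76 mm by 85 mm) begins 54 mm behind the grasp point. The pads swing forward as they close: fully open they stand 13 mm farther back than shut.
Start: joints at [70.13, 15.808, 86.224, -0, 77.962, -6.933], TCP at [0.129, 0.56, 0.231] pointing down, gripper open.
Joint ranges: [-165.64, 165.64], [-43.16, 119.46], [12.63, 154.43], [-67.54, 247.53], [6.08, 155.33], [-154.97, 154.97]. Speed limits (degrees/s): [147.25, 147.25, 180, 180, 180, 180].

## Interface

Orientations are given as [roll, pitch, yaw] about the fixed x, y, z axes, in that order (R = Rz(yaw) Ry(pitch) Rx(roll)).
In Python, from cell import ctrl gives the robot as it stands. Calls block until the motion is done:
- ctrl.reach(position, orientation): joint-space move of the TCP to a pose.
- ctrl.move_straight(position, rate=0.15, orientation=None, max_force=None): straight line of the TCP; orientation=None keeps the orientation; rate is the mean speed in m/s. With max_force (N) it stops when the force on the tool has changed by that much, and returns True; else False.
- ctrl.move_joints(angles): joint-space move.
- ctrl.move_gripper(opening, effort=None): finger opening in m; effort is the grip in N (None keeps the last); returns when the fingers have stopped.
- ctrl.sleep(seconds).
- ctrl.solve_ik(position, orientation): joint angles nearest the present ones, or None.
- ctrl.observe(): the state.
- ctrl.capture(name): name is "scene" or "top" or "wrist"; returns a dict with "pixels" (400x640x3 uint8, blue, green, red), "camera_matrix" (3x3 intrinsics, pixels), "cam_to_world" (4x4, takes a point from camera to world coordinates); the wrist camera has in their place "T_tool_cam" (4x4, takes a point from camera to tool coordinates, whose origin is the TCP and whose axes are the tool frame's). Camera axes: x right, y down, z forward; pixel columns grow to the right and rows downward; lengths in m; the calibration is good to about 2 mm. A picture is of the moment at which its call begins: read the wrist's pose just before it. There is no depth.
A pose or a line that the arm cannot do raises ctrl.PlanningError and nothing moves.
- ctrl.job_done(): hands the job in, once; it reports no verdict.
The state is a dict: "time": time; "joint_pos": joint angles; "joint_velocities": joint speeds; "joint_torque": joint torques, N m; "ee_pos": TCP position; "tool_rot": TCP orientation; "wrist_force": force on the tool from outside, world axes, zero at the start; "torque": the same for the moment, N m; "opening": finger opening in m.
Only numpy, scipy, OpenCV 4.12 (cv2) and the standard library are available. Lean on these libraries where they do the work, as an engineer would, in place of code of your own. Each camera call takes 0.05 s, during which the arm holds its last target.

## Working session

There is one attempt and no reset: what is moved stays moved. The work goes in short steps, each a Python script; the robot and the scene stay as the last script left them, time stands still between calls to the robot, and variables do not carry over. Pictures are saved under pics/ and viewed, and the job is handed in when it is done.

```bash
ls; mkdir -p pics; python3 - <<'E'
from cell import ctrl
import cv2,numpy as np
s=ctrl.observe(); print({k:np.round(v,3).tolist() for k,v in s.items()})
for n in ("scene","top","wrist"):
    c=ctrl.capture(n); cv2.imwrite(f"pics/{n}0.png",c["pixels"])
    print(n,np.round(c["camera_matrix"],1).tolist(),np.round(c.get("cam_to_world",c.get("T_tool_cam")),3).tolist())
E
```

```text
pics
{'time': 0.0, 'joint_pos': [70.13, 15.846, 86.294, 0.0, 77.962, -6.935], 'joint_velocities': [-0.013, 0.019, 0.002, 0.043, 0.034, 0.066], 'joint_torque': [0.001, -41.678, -24.581, -0.0, 0.011, 0.0], 'ee_pos': [0.129, 0.56, 0.23], 'tool_rot': [-90.102, 0.013, -12.936], 'wrist_force': [-0.549, 0.316, -0.013], 'torque': [-0.019, 0.036, -0.012], 'opening': 0.085}
scene [[381.8, 0.0, 321.2], [0.0, 381.8, 203.0], [0.0, 0.0, 1.0]] [[0.531, -0.633, 0.564, 0.017], [-0.847, -0.399, 0.351, -0.399], [0.003, -0.664, -0.748, 0.819], [0.0, 0.0, 0.0, 1.0]]
top [[375.0, 0.0, 315.7], [0.0, 375.0, 197.6], [0.0, 0.0, 1.0]] [[0.028, -0.996, 0.085, 0.486], [-0.999, -0.03, -0.023, -0.058], [0.026, -0.085, -0.996, 1.07], [0.0, 0.0, 0.0, 1.0]]
wrist [[321.7, 0.0, 317.6], [0.0, 321.7, 196.5], [0.0, 0.0, 1.0]] [[0.0, 0.964, 0.265, -0.066], [0.001, -0.265, 0.964, -0.143], [1.0, -0.0, -0.001, -0.0], [0.0, 0.0, 0.0, 1.0]]
```

View pics/scene0.png

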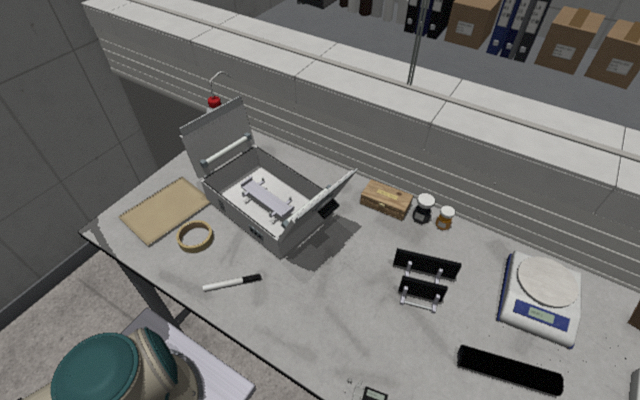

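View pics/top0.png

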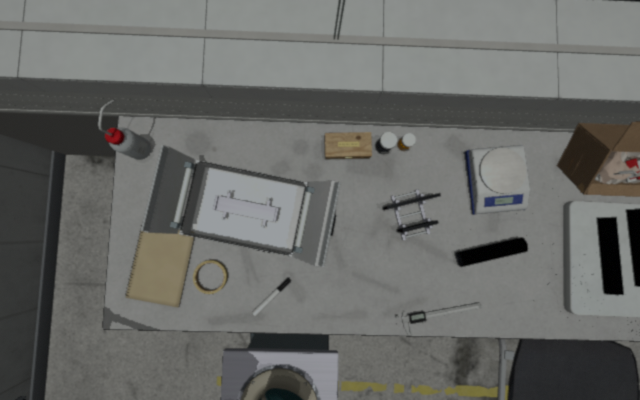

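View pics/wrist0.png

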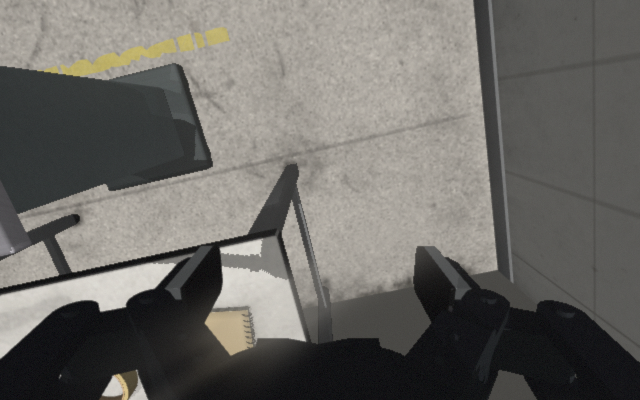

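The scene image shows the box at about (265,205), with the left leaf leaning out and the right leaf carrying the lock at (328,208). The rack is at about (425,280): the far plaque (395–460, 262) looks longer than the near one (400–447, 290). Next I'll view enlarged crops.

```bash
python3 - <<'E'
import cv2
t=cv2.imread('pics/top0.png'); s=cv2.imread('pics/scene0.png')
cv2.imwrite('pics/t_box.png',cv2.resize(t[140:275,140:345],None,fx=3.9,fy=3.9,interpolation=cv2.INTER_CUBIC))
cv2.imwrite('pics/t_rack.png',cv2.resize(t[180:250,370:450],None,fx=8,fy=8,interpolation=cv2.INTER_CUBIC))
cv2.imwrite('pics/s_box.png',cv2.resize(s[90:255,175:365],None,fx=3.6,fy=3.6,interpolation=cv2.INTER_CUBIC))
E
```

```text
(no output)
```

View pics/t_box.png

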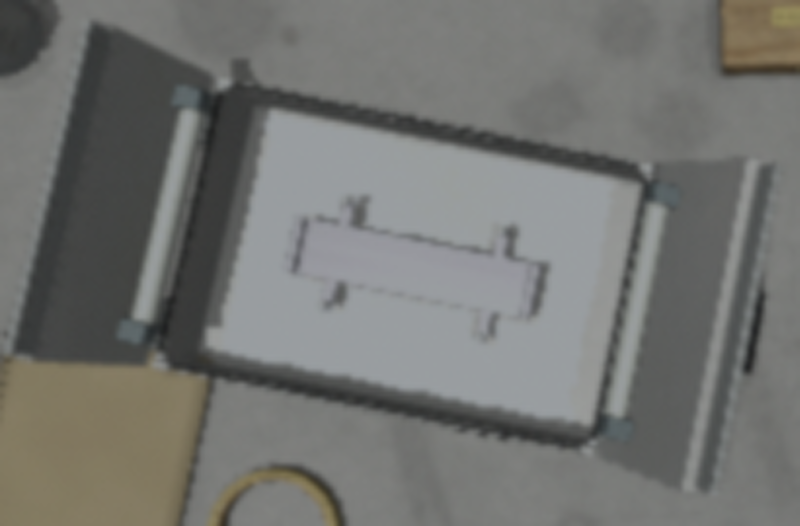

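View pics/t_rack.png

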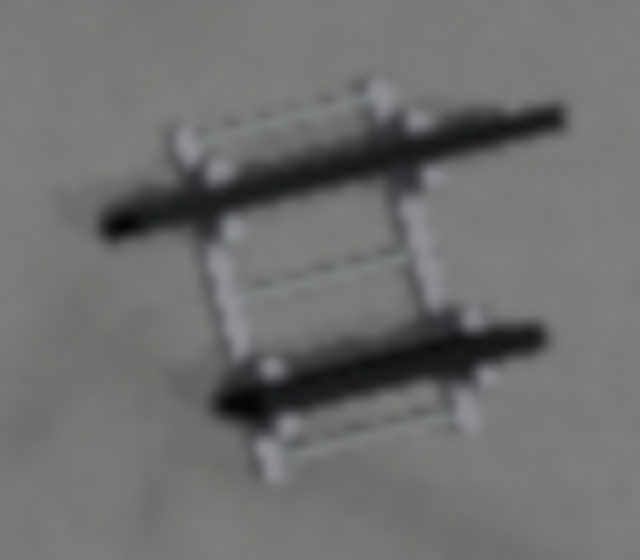

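View pics/s_box.png

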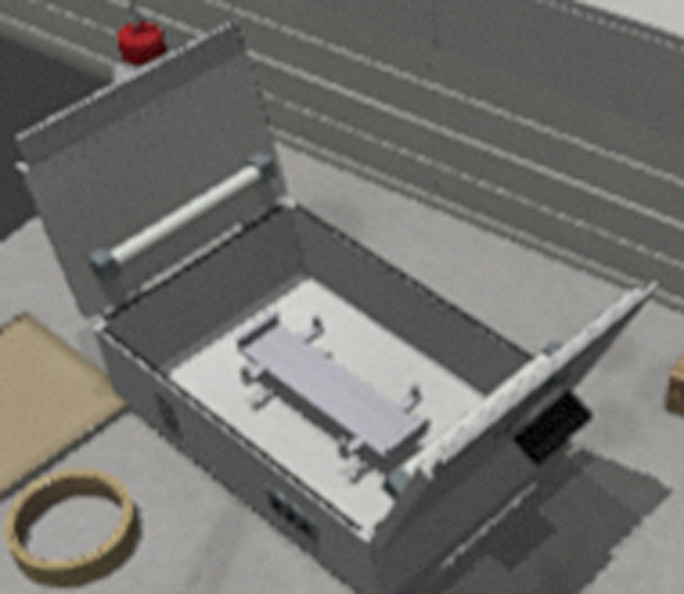

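```bash
cat > h.py <<'E'
import numpy as np, cv2
from scipy.spatial.transform import Rotation as Ro
from cell import ctrl
def cam(name,save=None):
    s=ctrl.observe(); c=ctrl.capture(name); K=c["camera_matrix"]
    if name=="wrist":
        T=np.eye(4);T[:3,:3]=Ro.from_euler('xyz',s["tool_rot"],degrees=True).as_matrix();T[:3,3]=s["ee_pos"]
        M=T@c["T_tool_cam"]
    else: M=np.array(c["cam_to_world"])
    if save:
        cv2.imwrite(f"pics/{save}.png",c["pixels"]); np.savez(f"pics/{save}.npz",K=K,M=M)
    return c["pixels"],K,M
def load(n):
    d=np.load(f"pics/{n}.npz"); return cv2.imread(f"pics/{n}.png"),d["K"],d["M"]
def ray(p,K,M):
    d=M[:3,:3]@np.linalg.inv(K)@np.array([p[0],p[1],1.]); return M[:3,3],d/np.linalg.norm(d)
def onz(p,z,K,M):
    o,d=ray(p,K,M); return o+d*(z-o[2])/d[2]
def tri(pairs):  # [(p,K,M),...]
    A=np.zeros((3,3));b=np.zeros(3)
    for p,K,M in pairs:
        o,d=ray(p,K,M);P=np.eye(3)-np.outer(d,d);A+=P;b+=P@o
    x=np.linalg.solve(A,b)
    res=[np.linalg.norm((np.eye(3)-np.outer(ray(*q)[1],ray(*q)[1]))@(x-ray(*q)[0])) for q in pairs]
    return x,res
def proj(X,K,M):
    q=np.linalg.inv(M)@np.append(X,1); u=K@q[:3]; return u[:2]/u[2]
E
python3 - <<'E'
from h import *
np.set_printoptions(precision=4,suppress=True)
p,K,M=cam("top","top1")
B=lambda x,y:(140+x/3.9,140+y/3.9); R=lambda x,y:(370+x/8,180+y/8)
# stage ends
a=onz(B(300,245),.045,K,M); b=onz(B(538,290),.045,K,M)
print("stage",a,b,(a+b)/2,np.degrees(np.arctan2(*(a-b)[:2])),np.linalg.norm(a-b))
cs=[onz(B(*q),.085,K,M) for q in [(228,85),(648,170),(588,445),(160,362)]]
print("box",cs,np.mean(cs,0))
for q in [((105,225),(562,117)),((220,403),(545,335))]:
    a,b=[onz(R(*w),.072,K,M) for w in q]; print("plaque",a,b,(a+b)/2,np.linalg.norm(a-b),np.degrees(np.arctan2(*(a-b)[:2])))
rk=[onz(R(*w),.046,K,M) for w in [(185,140),(378,95),(272,468),(468,412)]]
print("rack",np.mean(rk,0),rk)
E
```

```text
stage [0.5513 0.1861 0.045 ] [0.5247 0.0193 0.045 ] [0.538  0.1027 0.045 ] 9.034709048201977 0.1688490688005346
box [array([0.6555, 0.2303, 0.085 ]), array([ 0.6066, -0.055 ,  0.085 ]), array([ 0.421 , -0.0207,  0.085 ]), array([0.4681, 0.265 , 0.085 ])] [0.5378 0.1049 0.085 ]
plaque [ 0.5486 -0.2628  0.072 ] [ 0.5896 -0.417   0.072 ] [ 0.5691 -0.3399  0.072 ] 0.15953971358524655 -14.901364764661048
plaque [ 0.4904 -0.3021  0.072 ] [ 0.5161 -0.4113  0.072 ] [ 0.5033 -0.3567  0.072 ] 0.11216974665370011 -13.279309279852932
rack [ 0.5343 -0.3445  0.046 ] [array([ 0.5804, -0.2955,  0.046 ]), array([ 0.598 , -0.3623,  0.046 ]), array([ 0.4689, -0.3265,  0.046 ]), array([ 0.4898, -0.3939,  0.046 ])]
```

```bash
python3 - <<'E'
from h import *
np.set_printoptions(precision=4,suppress=True)
t0=ctrl.observe()["time"]
ctrl.move_straight([0.129,0.56,0.36],rate=.3)
for nm,p,y in [("wb1",[.538,.12,.36],-99.4),("wb2",[.548,.06,.30],-99.4),("wr1",[.54,-.32,.26],-76),("wr2",[.55,-.36,.20],-76)]:
    try: ctrl.reach(p,[-90,0,y])
    except ctrl.PlanningError as e: print(nm,e); continue
    cam("wrist",nm); s=ctrl.observe(); print(nm,s["time"],s["joint_pos"],s["ee_pos"],s["tool_rot"])
E
```

```text
wb1 2.975 [ 5.4309 11.2114 74.6627  0.0243 94.1267 14.7399] [0.5377 0.121  0.36  ] [-90.007    0.0232 -99.3073]
wb2 3.4583 [-0.942  11.9736 81.7629  0.0573 86.2108  8.4337] [0.5483 0.0608 0.3006] [-89.9562   0.0643 -99.3794]
wr1 4.9333 [-36.885   19.6004  76.5216   0.0373  83.8396 -50.9801] [ 0.5407 -0.3187  0.2605] [-89.947   -0.0065 -75.9088]
wr2 5.375 [-39.1955  23.856   78.297    0.0438  77.8584 -53.25  ] [ 0.5505 -0.359   0.2005] [-89.9725   0.0348 -75.9547]
```

View pics/wb1.png

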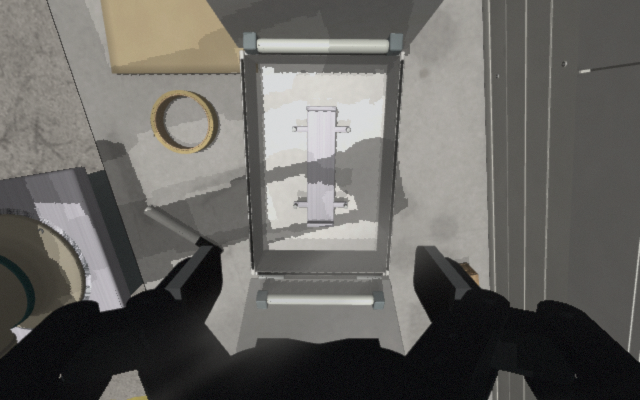

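View pics/wb2.png

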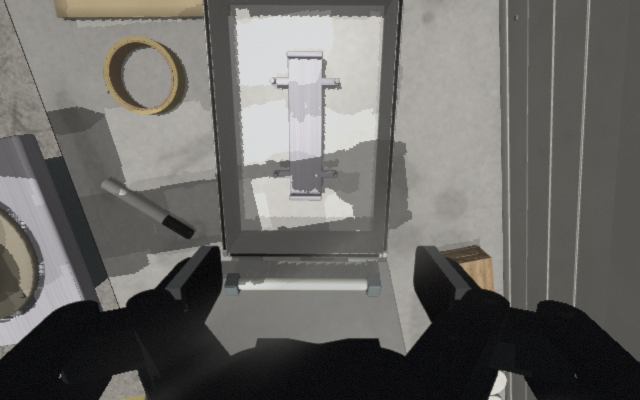

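View pics/wr1.png

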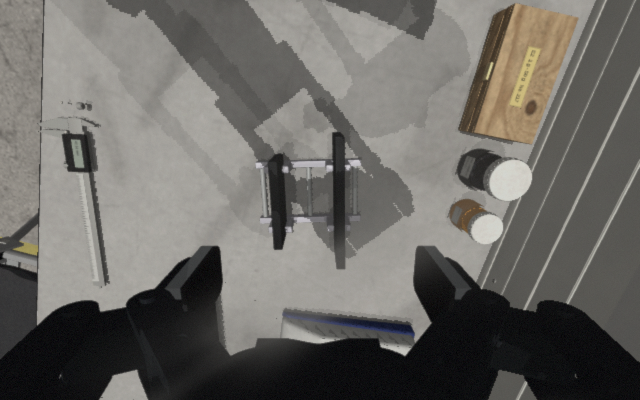

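View pics/wr2.png

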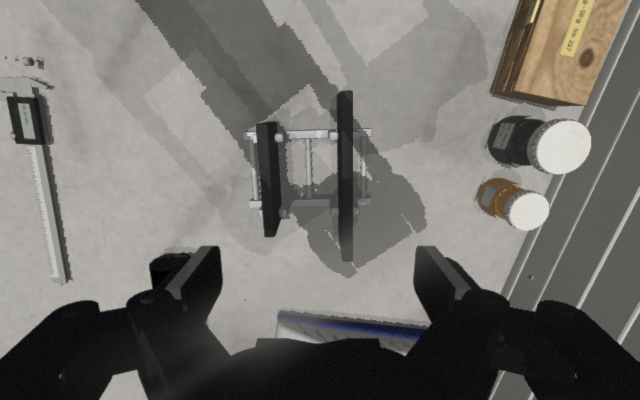

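wb1/wb2 show the stage at (321,165) and (305,125), with lugs and pins. wr1/wr2 show the long plaque at x≈340 (rows 132–268) and the short one at x≈278. Next I'll enlarge the rack and stage regions.

```bash
python3 - <<'E'
import cv2
def cr(n,x0,x1,y0,y1,f):
    im=cv2.imread(f'pics/{n}.png')[y0:y1,x0:x1]; return cv2.resize(cv2.convertScaleAbs(im,alpha=1.6,beta=20) if n[1]=='r' else im,None,fx=f,fy=f,interpolation=cv2.INTER_CUBIC)
cv2.imwrite('pics/z1.png',cv2.hconcat([cr('wr1',250,370,125,275,4)[:,:390],cr('wr1',250,370,125,275,4)[:,390:]]))
cv2.imwrite('pics/z2.png',cr('wr2',235,385,85,270,3.2))
cv2.imwrite('pics/z3.png',cr('wb1',280,360,95,235,4.2))
cv2.imwrite('pics/z4.png',cr('wb2',260,350,40,210,3.5))
E
```

```text
(no output)
```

View pics/z1.png

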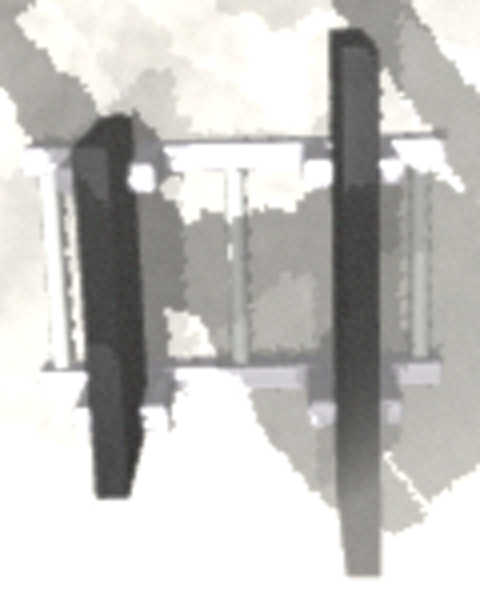

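View pics/z2.png

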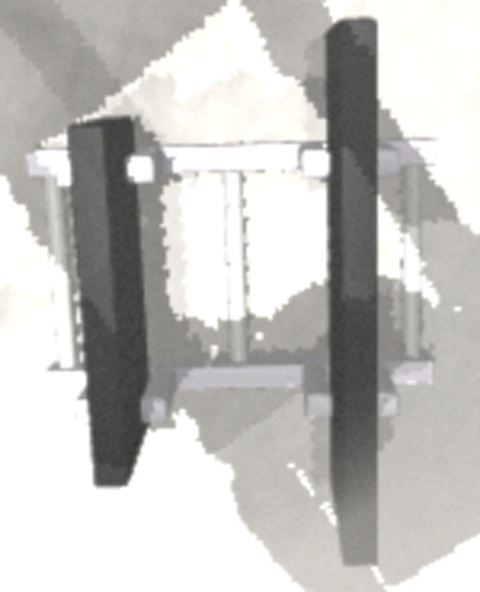

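View pics/z3.png

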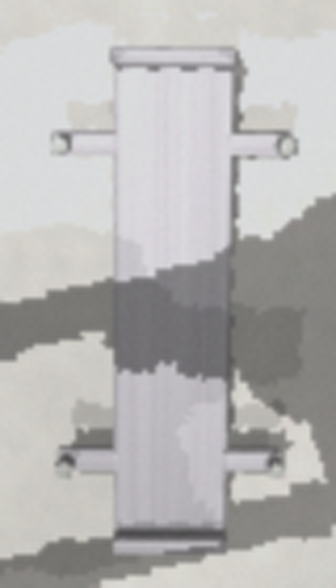

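View pics/z4.png

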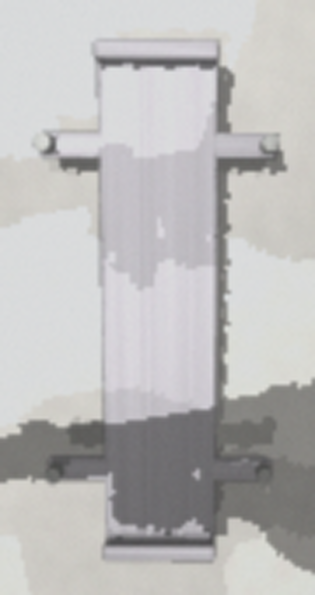

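```bash
python3 - <<'E'
from h import *
np.set_printoptions(precision=4,suppress=True)
_,K,M1=load("wr1"); _,_,M2=load("wr2"); Z1=lambda x,y:(250+x/4,125+y/4); Z2=lambda x,y:(235+x/3.2,85+y/3.2)
C={}
for n,a,b in [("botR",(381,576),(378,566)),("botL",(346,576),(343,566)),("topR",(379,47),(378,24))]:
    x,r=tri([(Z1(*a),K,M1),(Z2(*b),K,M2)]); C[n]=x; print(n,x,r, onz(Z1(*a),.072,K,M1),onz(Z2(*b),.072,K,M2))
d=C["topR"]-C["botR"]; print("len",np.linalg.norm(d),"yaw",np.degrees(np.arctan2(-d[0],d[1])))
_,_,B1=load("wb1"); _,_,B2=load("wb2"); Y1=lambda x,y:(280+x/4.2,95+y/4.2); Y2=lambda x,y:(260+x/3.5,40+y/3.5)
pins=[]
for n,a,b in [("pinTL",(60,139),(43,140)),("pinTR",(287,143),(270,142)),("pinBL",(66,460),(56,466)),("pinBR",(277,461),(263,465)),
   ("lugTL",(112,48),(94,40)),("lugTR",(237,48),(217,42)),("lugBLouter",(115,553),(104,560)),("lugBRouter",(226,549),(214,558)),("stTL",(116,66),(102,63)),("stTR",(231,66),(216,63))]:
    x,r=tri([(Y1(*a),K,B1),(Y2(*b),K,B2)]); print(n,x,r,onz(Y1(*a),.057,K,B1),onz(Y2(*b),.057,K,B2)); pins.append(x)
p=np.array(pins); 
for P in (p[:4],p[4:8]):
    c=P.mean(0); d=(P[0]+P[1]-P[2]-P[3])/2; print("c",c,"len",np.linalg.norm(d),"yaw",np.degrees(np.arctan2(-d[0],d[1])))
E
```

```text
botR [ 0.6005 -0.422   0.0645] [np.float64(0.00012171551284527603), np.float64(0.00012171551284536151)] [ 0.5987 -0.4183  0.072 ] [ 0.5988 -0.4187  0.072 ]
botL [ 0.5913 -0.4264  0.0605] [np.float64(5.770897193742171e-05), np.float64(5.770897193719911e-05)] [ 0.589  -0.4207  0.072 ] [ 0.589  -0.4211  0.072 ]
topR [ 0.5591 -0.2751  0.0676] [np.float64(0.00010399149319026828), np.float64(0.00010399149319028633)] [ 0.5588 -0.2748  0.072 ] [ 0.5586 -0.2754  0.072 ]
len 0.15271422374401142 yaw 15.72069496236794
pinTL [0.5129 0.1657 0.0496] [np.float64(0.0003340395811238072), np.float64(0.0003340395811238086)] [0.5138 0.1661 0.057 ] [0.5135 0.1649 0.057 ]
pinTR [0.5863 0.1526 0.0523] [np.float64(0.000233823070891988), np.float64(0.0002338230708920124)] [0.5861 0.153  0.057 ] [0.5857 0.1522 0.057 ]
pinBL [0.4962 0.059  0.0564] [np.float64(9.409093786348642e-05), np.float64(9.409093786346156e-05)] [0.4962 0.0591 0.057 ] [0.4964 0.0591 0.057 ]
pinBR [0.5676 0.0491 0.0638] [np.float64(0.00011535665788820288), np.float64(0.00011535665788804567)] [0.568  0.0469 0.057 ] [0.5676 0.0476 0.057 ]
lug
[... 331 characters left out ...]
at64(0.00019478336198308377), np.float64(0.0001947833619830558)] [0.5071 0.0227 0.057 ] [0.5066 0.0229 0.057 ]
lugBRouter [0.5455 0.016  0.0523] [np.float64(0.0003096310277538249), np.float64(0.00030963102775383633)] [0.5458 0.0179 0.057 ] [0.5454 0.0172 0.057 ]
stTL [0.5357 0.1858 0.0479] [np.float64(0.00037909688183811077), np.float64(0.00037909688183792326)] [0.5356 0.1857 0.057 ] [0.5366 0.1844 0.057 ]
stTR [0.5724 0.1796 0.0484] [np.float64(0.00018766861845389364), np.float64(0.00018766861845366566)] [0.5718 0.1797 0.057 ] [0.5723 0.1785 0.057 ]
c [0.5408 0.1066 0.0555] len 0.10700650058472279 yaw -9.560100489684986
c [0.5406 0.104  0.0564] len 0.17049188334116921 yaw -9.586004181856348
```

```bash
python3 - <<'E'
from h import *
def tilt(a,yaw): return Ro.from_matrix(Ro.from_euler('y',-a,degrees=True).as_matrix()@Ro.from_euler('xyz',[-90,0,yaw],degrees=True).as_matrix()).as_euler('xyz',degrees=True)
for a in (45,50): print(a,tilt(a,-90),[ (z,ctrl.solve_ik([.39,-.22,z],tilt(a,-90))) for z in (.1,.03)])
ctrl.move_gripper(.04,effort=50)
Y=-90+15.6
ctrl.reach([.5717,-.3404,.11],[-90,0,Y])
cam("wrist","g1")
print(ctrl.move_straight([.5717,-.3404,.047],rate=.12,max_force=15))
ctrl.move_gripper(0.0,effort=50); s=ctrl.observe(); print(s["opening"],s["ee_pos"],s["wrist_force"],s["time"])
cam("wrist","g2")
E
```

```text
45 [-45.   0. -90.] [(0.1, array([ -74.67220377,    9.4196046 ,  142.62152477,   76.28615739,
         44.58496894, -139.89917856])), (0.03, None)]
50 [-40.   0. -90.] [(0.1, array([ -79.63813369,   13.270552  ,  146.10640597,   82.63159515,
         49.44885611, -152.87127749])), (0.03, None)]
False
0.008703726550972776 [ 0.57221036 -0.34091783  0.04822236] [-1.54675471  0.89612296  4.89295058] 7.45
```

```bash
python3 -c "
import cv2
cv2.imwrite('pics/g12.png',cv2.hconcat([cv2.imread('pics/g1.png')[100:400,150:490],cv2.imread('pics/g2.png')[100:400,150:490]]))"
```

```text
(no output)
```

View pics/g12.png

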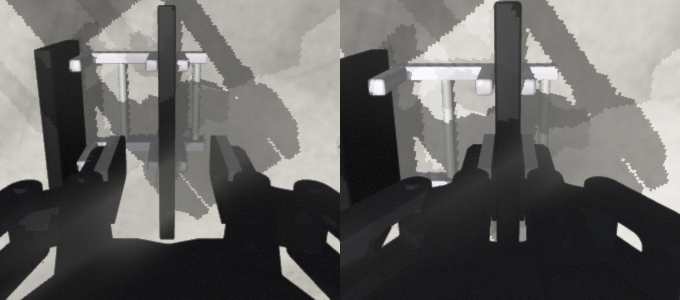

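Both views show the long plaque centred between the pads. The tilted lay-down is out of reach at x=0.39, so I'll check other spots.

```bash
cat >> h.py <<'E'
def tilt(a,yaw,axis='y'): return Ro.from_matrix(Ro.from_euler(axis,-a,degrees=True).as_matrix()@Ro.from_euler('xyz',[-90,0,yaw],degrees=True).as_matrix()).as_euler('xyz',degrees=True)
E
python3 - <<'E'
from h import *
np.set_printoptions(precision=1,suppress=True)
for a in (30,40,45,-30,-40):
  for x in (.39,.42,.45,.48):
    o=tilt(a,-90); print(a,x,*[ctrl.solve_ik([x,-.20,z],o) for z in (.14,.03)])
E
```

```text
30 0.39 [-57.8  -1.  129.7  39.8  41.4 -86. ] [ -57.8   13.4  140.1   70.6   26.7 -122.5]
30 0.42 [-53.    1.1 127.6  39.3  39.  -81.4] [ -53.    14.6  137.5   70.8   25.  -117.9]
30 0.45 [-48.7   3.2 125.4  38.6  37.1 -77.1] [ -48.7   15.9  134.7   69.9   23.6 -112.9]
30 0.48 [-45.    5.3 122.9  37.5  35.6 -72.9] [ -45.    17.3  131.8   68.2   22.4 -107.5]
40 0.39 [ -68.    -0.2  136.7   59.4   43.8 -112.9] None
40 0.42 [ -61.9    1.6  134.9   61.5   40.1 -109.7] None
40 0.45 [ -56.5    3.5  132.8   63.    37.  -106.6] [ -56.5   20.   142.3  101.    33.1 -152.2]
40 0.48 [ -51.8    5.4  130.5   63.9   34.2 -103.6] [ -51.8   20.7  139.4  102.7   31.2 -148.9]
45 0.39 [ -73.3    1.5  140.3   67.7   47.1 -126.1] None
45 0.42 [ -66.6    3.1  138.6   71.4   43.2 -123.8] None
45 0.45 [ -60.6    4.8  136.5   74.5   39.7 -121.6] None
45 0.48 [ -55.4    6.5  134.3   76.9   36.7 -119.6] None
-30 0.39 [-25.8  24.5  94.  -12.6  89.  -22.5] [-25.8  31.6 100.5 -13.   75.7 -19.5]
-30 0.42 [-24.6  26.6  90.2 -12.   90.8 -21.9] [-24.6  33.4  96.5 -12.3  78.  -19.1]
-30 0.45 [-23.6  28.8  86.2 -11.5  92.8 -21.3] [-23.6  35.2  92.5 -11.7  80.4 -18.7]
-30 0.48 [-22.6  31.   82.1 -11.1  94.9 -20.7] [-22.6  37.1  88.3 -11.1  82.8 -18.4]
-40 0.39 [-23.8  30.2  89.6 -15.2  97.4 -20.7] [-23.8  37.3  95.1 -15.1  85.3 -17.4]
-40 0.42 [-22.8  32.3  85.5 -14.6  99.6 -20.4] [-22.8  39.   90.9 -14.4  87.8 -17.3]
-40 0.45 [-21.9  34.4  81.2 -14.2 101.9 -20.1] [-21.9  40.8  86.6 -13.9  90.5 -17.2]
-40 0.48 [-21.   36.7  76.7 -13.8 104.3 -19.8] [-21.   42.7  82.1 -13.3  93.2 -17.1]
```

```bash
python3 - <<'E'
from h import *
np.set_printoptions(precision=4,suppress=True)
o=tilt(-45,-90)
print([ctrl.solve_ik([.38,-.20,z],o) for z in (.14,.028)])
p=ctrl.observe()["ee_pos"]
ctrl.move_straight([p[0],p[1],.15],rate=.15)
print(ctrl.observe()["wrist_force"],ctrl.observe()["opening"])
ctrl.reach([.38,-.20,.12],o)
print(ctrl.move_straight([.38,-.20,.028],rate=.08,max_force=6), ctrl.observe()["ee_pos"])
cam("scene","l1")
ctrl.move_gripper(.028)
a=Ro.from_euler('xyz',o,degrees=True).apply([0,1,0])
p=ctrl.observe()["ee_pos"]
ctrl.move_straight(np.array(p)-a*.09,rate=.12)
cam("scene","l2"); cam("top","l3"); print(a,ctrl.observe()["time"])
ctrl.reach([.40,-.20,.20],[-90,0,-90]); ctrl.move_gripper(.085)
cam("wrist","l4"); cam("top","l5"); print(a,ctrl.observe()["time"])
a=cv2.imread('pics/l1.png')[200:400,250:500]; b=cv2.imread('pics/l2.png')[200:400,250:500]
cv2.imwrite('pics/l12.png',cv2.resize(cv2.hconcat([a,b]),None,fx=1.6,fy=1.6))
E
```

```text
[array([-23.3719,  32.3435,  89.0764, -16.5858, 100.6783, -20.151 ]), array([-23.3719,  39.7588,  94.059 , -16.2943,  88.7834, -16.6365])]
[-0.5957  0.3878 -1.7528] 0.009312403824318215
True [ 0.3795 -0.2002  0.0304]
[-0.7071 -0.     -0.7071] 11.6833
[-0.7071 -0.     -0.7071] 13.0917
```

View pics/l12.png

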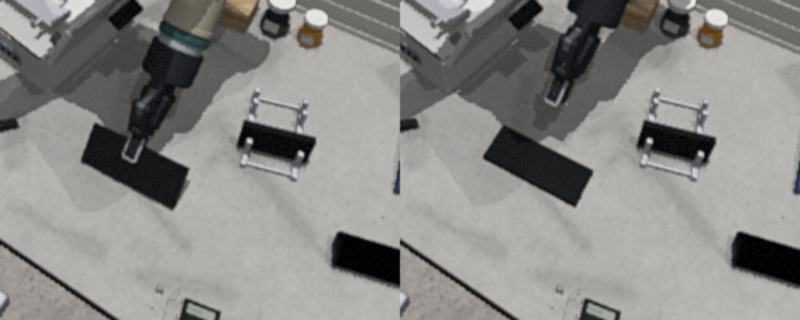

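View pics/l4.png

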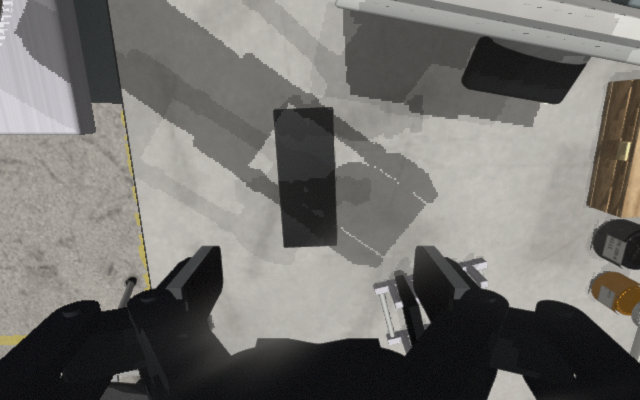

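The plaque lies flat on the bench, in l4 at columns 275–336, rows 107–247. I'll measure it from two wrist places.

```bash
cat >> h.py <<'E'
def corners(img,seed_roi,thr=45):
    x0,x1,y0,y1=seed_roi; g=img.max(2); m=np.zeros_like(g); m[y0:y1,x0:x1]=(g[y0:y1,x0:x1]<thr)*255
    m=cv2.morphologyEx(m,cv2.MORPH_OPEN,np.ones((5,5)))
    cs,_=cv2.findContours(m,cv2.RETR_EXTERNAL,cv2.CHAIN_APPROX_NONE); c=max(cs,key=cv2.contourArea)
    h=cv2.convexHull(c); e=1
    while True:
        q=cv2.approxPolyDP(h,e,True)[:,0]
        if len(q)<=4: break
        e+=.5
    return q[np.argsort(q[:,1])].astype(float),cv2.contourArea(c)
E
python3 - <<'E'
from h import *
np.set_printoptions(precision=4,suppress=True)
ctrl.reach([.37,-.17,.16],[-90,0,-90])
cam("wrist","l6")
im,K,M=load("l4"); print(corners(im,(250,360,80,245+20)))
im,K,M=load("l6"); print(corners(im,(225,415,40,245)))
E
```

```text
(array([[333., 174.],
       [280., 181.],
       [286., 214.],
       [330., 231.]]), 2488.0)
(array([[368., 170.],
       [306., 184.],
       [366., 215.],
       [310., 244.]]), 3401.5)
```

View pics/l6.png

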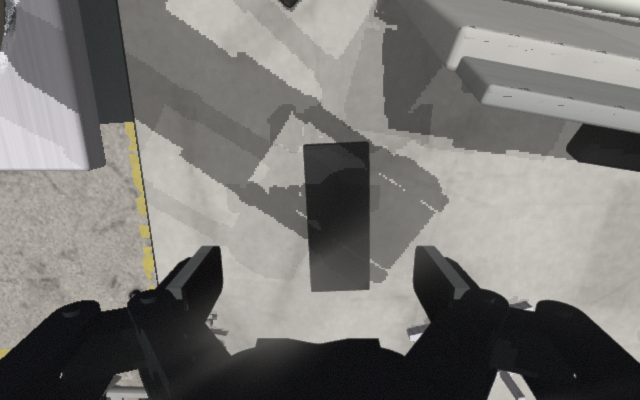

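```bash
python3 - <<'E'
from h import *
np.set_printoptions(precision=4,suppress=True)
res=[]
for n,roi in (("l4",(250,360,80,262)),("l6",(280,400,110,320))):
  im,K,M=load(n)
  for t in (62,72):
    q,A=corners(im,roi,t); print(n,t,q.tolist(),A)
  # sort: TL,TR,BL,BR
  q=np.array(sorted(q[:2].tolist())+sorted(q[2:].tolist()))+0.0; res.append((q,K,M))
  P=np.array([onz(c,.010,K,M) for c in q]); c=P.mean(0); d=(P[0]+P[1]-P[2]-P[3])/2
  print(P,c,np.linalg.norm(d),"yaw",np.degrees(np.arctan2(-d[0],d[1])))
for i in range(4): print(tri([(r[0][i],r[1],r[2]) for r in res]))
E
```

```text
l4 62 [[331.0, 108.0], [274.0, 110.0], [335.0, 240.0], [284.0, 246.0]] 7390.5
l4 72 [[332.0, 108.0], [273.0, 111.0], [336.0, 242.0], [284.0, 246.0]] 7590.0
[[ 0.356  -0.1361  0.01  ]
 [ 0.415  -0.1332  0.01  ]
 [ 0.3629 -0.2823  0.01  ]
 [ 0.4211 -0.2774  0.01  ]] [ 0.3887 -0.2072  0.01  ] 0.14537299400823836 yaw 2.591296979751566
l6 62 [[367.0, 142.0], [305.0, 145.0], [367.0, 233.0], [310.0, 252.0]] 6196.0
l6 72 [[366.0, 141.0], [304.0, 145.0], [367.0, 257.0], [310.0, 258.0]] 7099.5
[[ 0.3568 -0.1345  0.01  ]
 [ 0.4127 -0.1309  0.01  ]
 [ 0.3615 -0.2462  0.01  ]
 [ 0.4182 -0.2451  0.01  ]] [ 0.3873 -0.1892  0.01  ] 0.11309058065026487 yaw 2.603858603420133
(array([ 0.3559, -0.1356,  0.0051]), [np.float64(0.0008280639838188161), np.float64(0.0008280639838187761)])
(array([ 0.416 , -0.1331, -0.0127]), [np.float64(6.203415155766268e-05), np.float64(6.203415155763707e-05)])
(array([ 0.3512, -0.3405, -0.1527]), [np.float64(0.014394028056582055), np.float64(0.014394028056582048)])
(array([ 0.4341, -0.3184, -0.1141]), [np.float64(0.012913522446490433), np.float64(0.012913522446490387)])
```

```bash
python3 - <<'E'
from h import *
np.set_printoptions(precision=4,suppress=True)
res=[]
for n,roi in (("l4",(250,360,80,256)),("l6",(280,400,110,320))):
  im,K,M=load(n)
  for t in (82,90):
    q,A=corners(im,roi,t); print(n,t,q.tolist(),A)
for n,q in (("l4",[(274,109),(333.5,107),(284,247.5),(336.5,246)]),("l6",[(304,145),(369.5,142),(312,292),(370.5,290)])):
  im,K,M=load(n); res.append((q,K,M))
  P=np.array([onz(c,.010,K,M) for c in q]); c=P.mean(0); d=(P[0]+P[1]-P[2]-P[3])/2
  print(P,c,np.linalg.norm(d),"yaw",np.degrees(np.arctan2(-d[0],d[1])))
for i in range(4): print(tri([(r[0][i],r[1],r[2]) for r in res]))
E
```

```text
l4 82 [[331.0, 107.0], [273.0, 110.0], [336.0, 244.0], [284.0, 246.0]] 7675.5
l4 90 [[331.0, 107.0], [273.0, 110.0], [336.0, 244.0], [284.0, 246.0]] 7928.0
l6 82 [[369.0, 143.0], [306.0, 144.0], [310.0, 263.0], [368.0, 288.0]] 8130.5
l6 90 [[367.0, 141.0], [304.0, 145.0], [368.0, 288.0], [325.0, 289.0]] 8892.5
[[ 0.357  -0.1341  0.01  ]
 [ 0.4164 -0.1322  0.01  ]
 [ 0.3629 -0.2841  0.01  ]
 [ 0.4218 -0.2823  0.01  ]] [ 0.3895 -0.2082  0.01  ] 0.1501025277826046 yaw 2.133102099296296
[[ 0.3568 -0.1345  0.01  ]
 [ 0.4158 -0.1318  0.01  ]
 [ 0.3633 -0.2844  0.01  ]
 [ 0.4233 -0.2821  0.01  ]] [ 0.3898 -0.2082  0.01  ] 0.15026401694015337 yaw 2.668290148119288
(array([ 0.3569, -0.1343,  0.0106]), [np.float64(0.00020884604790475145), np.float64(0.00020884604790471893)])
(array([ 0.4166, -0.1322,  0.0052]), [np.float64(3.7230805825208726e-05), np.float64(3.7230805825317926e-05)])
(array([ 0.3633, -0.2828,  0.0126]), [np.float64(0.00011010875273010005), np.float64(0.00011010875272999659)])
(array([ 0.422 , -0.28  ,  0.0142]), [np.float64(0.0006642091894192158), np.float64(0.0006642091894193158)])
```

```bash
python3 - <<'E'
from h import *
np.set_printoptions(precision=4,suppress=True)
o=[-90,0,-87.6]
ctrl.move_gripper(.068,effort=60)
ctrl.reach([.3897,-.2082,.03],o)
hit=ctrl.move_straight([.3897,-.2082,-.014],rate=.03,max_force=6)
z=ctrl.observe()["ee_pos"][2]; print(hit,z)
ctrl.move_straight([.3897,-.2082,z+.0045],rate=.05)
ctrl.move_gripper(.04); s=ctrl.observe(); print(s["opening"],s["ee_pos"],s["tool_rot"],s["wrist_force"])
ctrl.move_straight([.3897,-.2082,.12],rate=.15)
cam("wrist","p1"); s=ctrl.observe(); print(s["opening"],s["wrist_force"],s["time"])
E
```

```text
True -0.007148047250674035
0.05813979107331051 [ 0.3896 -0.2082 -0.0022] [-90.0856   0.0657 -87.5984] [-1.4425  1.4388  7.5415]
0.05826724182919596 [ 0.0852  0.5285 -1.1185] 17.0583
```

View pics/p1.png

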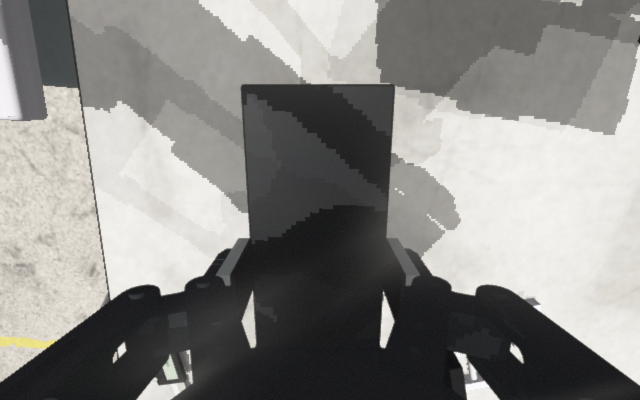

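```bash
python3 - <<'E'
from h import *
np.set_printoptions(precision=4,suppress=True)
im,K,M=load("p1"); a=onz((242,85),.1322,K,M);b=onz((393.5,84),.1322,K,M); y=np.radians(2.4); m=(a+b)/2
print(a,b,m+.075*np.array([np.sin(y),-np.cos(y),0]))
S=np.array([.5407,.105]); o=[-90,0,-99.6]
ctrl.reach([.42,-.18,.30],[-90,0,-90])
ctrl.reach([*S,.30],o)
ctrl.move_straight([*S,.075],rate=.15)
cam("wrist","p2"); s=ctrl.observe(); print(s["ee_pos"],s["tool_rot"],s["time"],s["opening"])
E
```

```text
[ 0.3572 -0.1339  0.1322] [ 0.4153 -0.1312  0.1322] [ 0.3894 -0.2075  0.1322]
[0.5414 0.1051 0.0758] [-89.899    0.0233 -99.5991] 20.7083 0.05778491574712916
```

View pics/p2.png

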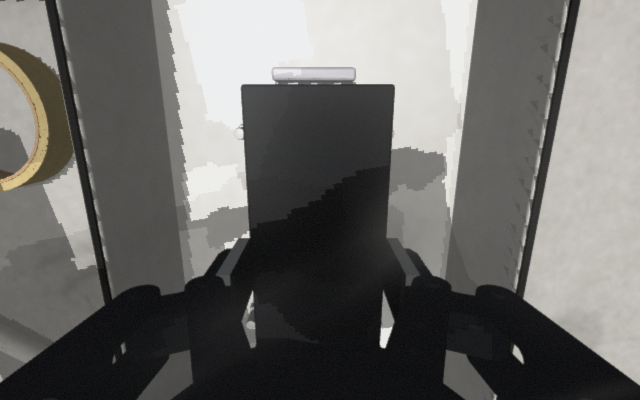

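```bash
python3 - <<'E'
from h import *
np.set_printoptions(precision=4,suppress=True)
im,K,M=load("p2"); y=np.radians(-9.6); ax=np.array([np.cos(y),np.sin(y),0]); ay=np.array([-np.sin(y),np.cos(y),0]); S=np.array([.5407,.105,0])
f=lambda p,z:((onz(p,z,K,M)-S)@ax,(onz(p,z,K,M)-S)@ay)
print("lug outer top",f((272,67.5),.057),f((356,67.5),.057),"inner",f((314,80),.057)); print("plaque end",f((242,85),.0882),f((394,84.5),.0882)); print("pins",f((239,133),.057),f((393,133),.057))
hit=ctrl.move_straight([*S[:2],.0435],rate=.05,max_force=8); s=ctrl.observe(); print(hit,s["ee_pos"],s["wrist_force"])
cam("wrist","p3")
E
```

```text
lug outer top (np.float64(-0.020304110185518778), np.float64(0.08517038329594122)) (np.float64(0.019251563465344346), np.float64(0.0851718753944251)) inner (np.float64(-0.0005510082778547699), np.float64(0.07961883889240816))
plaque end (np.float64(-0.028058658804021464), np.float64(0.07528802120190567)) (np.float64(0.030524115602597025), np.float64(0.07546468705214822))
pins (np.float64(-0.03779089897903232), np.float64(0.0548509500087277)) (np.float64(0.038564786227773165), np.float64(0.05481278956988524))
True [0.5397 0.1049 0.0429] [-0.3293  0.1243  4.753 ]
```

View pics/p3.png

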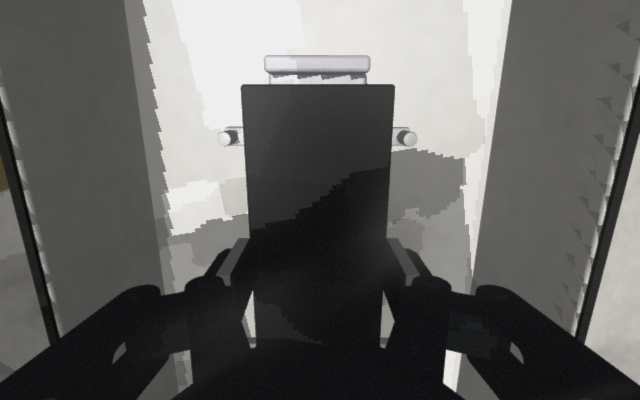

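```bash
cat >> h.py <<'E'
_y=np.radians(-9.6); AX=np.array([np.cos(_y),np.sin(_y)]); AY=np.array([-np.sin(_y),np.cos(_y)]); C0=np.array([.5407,.105])
def B(x,y,z): return [*(C0+x*AX+y*AY),z]
E
python3 - <<'E'
from h import *
np.set_printoptions(precision=4,suppress=True)
ctrl.move_gripper(.080); o=[-90,0,-99.6]
ctrl.move_straight(B(0,0,.13),rate=.12); cam("wrist","p4")
ctrl.move_straight(B(0,0,.31),rate=.3); cam("wrist","p5"); cam("scene","p6"); cam("top","p7")
print(ctrl.observe()["time"])
for p in [B(0,.27,.31),B(0,.27,.195),B(0,.17,.2),B(0,.03,.096)]: print(ctrl.solve_ik(p,o))
for x in(-.06,.06):
  for p in [B(x,-.27,.31),B(x,-.27,.195),B(x,-.17,.2),B(x,-.03,.096)]: print(x,ctrl.solve_ik(p,o))
a=cv2.imread("pics/p6.png")[90:255,175:365]; b=cv2.imread("pics/p5.png")[0:260,150:490]
cv2.imwrite("pics/p56.png",cv2.hconcat([cv2.resize(a,(400,347)),cv2.resize(b,(400,347))]))
E
```

```text
23.5833
[26.6218 24.9732 61.3304 -0.     93.6964 36.2218]
[26.6218 27.158  73.548  -0.     79.294  36.2218]
[19.2835 21.6236 81.9706 -0.     76.4058 28.8835]
[ 6.7609 20.8987 99.3959 -0.     59.7055 16.3609]
-0.06 [-27.7468   3.7406  90.4015   0.      85.8579 -18.1468]
-0.06 [-27.7468   7.4937 102.6347   0.      69.8716 -18.1468]
-0.06 [-15.3716   6.7669 102.75    -0.      70.483   -5.7716]
-0.06 [  1.9215  14.9935 108.8272  -0.      56.1793  11.5215]
0.06 [-24.015   14.4589  77.1303   0.      88.4108 -14.415 ]
0.06 [-24.015   17.5574  88.9654   0.      73.4772 -14.415 ]
0.06 [-14.161   16.9852  89.074   -0.      73.9407  -4.561 ]
0.06 [-0.3841 23.6414 94.7143 -0.     61.6444  9.2159]
```

View pics/p56.png

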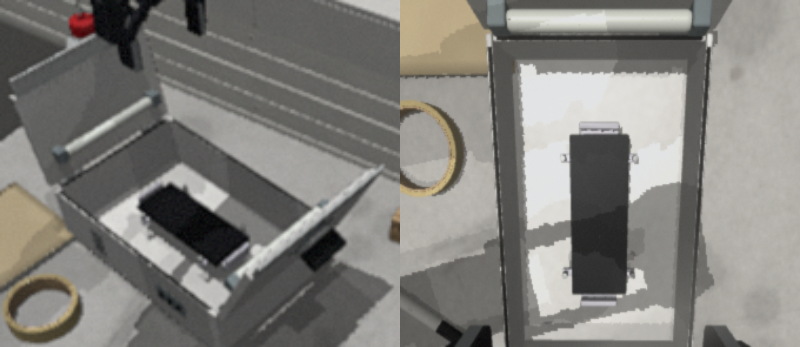

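View pics/p4.png

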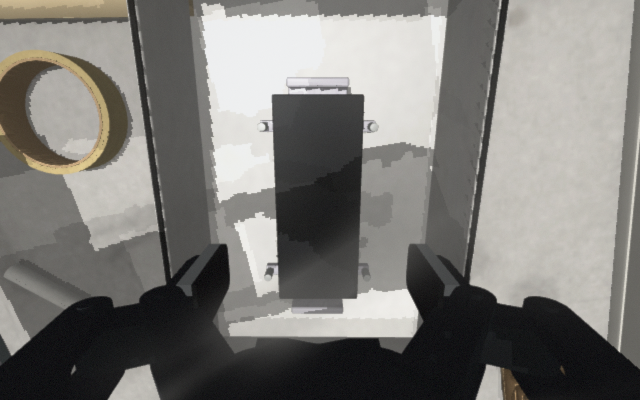

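The plaque is home between lugs and pins in p4 (columns 273–362, rows 95–298). Before pushing the left leaf, I'll triangulate the bottle near it.

```bash
python3 - <<'E'
from h import *
np.set_printoptions(precision=3,suppress=True)
_,Ks,Ms=load("p6"); _,Kt,Mt=load("p7")
print(tri([((214,101),Ks,Ms),((114,135),Kt,Mt)]))
# leaf upper corners: scene crop (18,138),(237,27)/3.6+(175,90); top crop (92,22),(8,350)/3.9+140
S=lambda x,y:(175+x/3.6,90+y/3.6); T=lambda x,y:(140+x/3.9,140+y/3.9)
for a,b in [((18,138),(8,350)),((237,27),(92,22)),]:
    x,r=tri([(S(*a),Ks,Ms),(T(*b),Kt,Mt)]); print(x,r,(x[:2]-C0)@AX,(x[:2]-C0)@AY)
# flanged edge: top corners (770,165),(710,490) ; scene (655,285),(395,490?)
x,r=tri([(S(655,285),Ks,Ms),(T(772,162),Kt,Mt)]); print(x,r,(x[:2]-C0)@AX,(x[:2]-C0)@AY)
E
```

```text
(array([0.706, 0.423, 0.144]), [np.float64(0.0012123071700972377), np.float64(0.0012123071700973094)])
[0.476 0.298 0.239] [np.float64(0.0017607054238030914), np.float64(0.001760705423803146)] -0.09556047570739504 0.1791365016632475
[0.665 0.264 0.234] [np.float64(0.0020350829121719973), np.float64(0.002035082912171891)] 0.09606170593235679 0.1779582418543345
[ 0.599 -0.13   0.219] [np.float64(0.002468855577924361), np.float64(0.002468855577924365)] 0.09623857055643972 -0.22221949663791987
```

```bash
cat > leaf.py <<'E'
from h import *
def close_leaf(s,x,y0,r=.115,o=[-90,0,-99.6]):
    """s=+1 rebated (+y), -1 flanged"""
    ctrl.reach(B(x,s*y0,.31),o)
    ctrl.move_straight(B(x,s*y0,.20),rate=.25,max_force=15)
    ctrl.move_straight(B(x,s*.165,.20),rate=.15,max_force=25)
    for th in np.radians([78,65,52,39,26,13,5]):
        y=.15-r*np.cos(th)+.010*np.sin(th)+.010*np.sin(th)
        h=ctrl.move_straight(B(x,s*y,.085+r*np.sin(th)+.010*np.cos(th)),rate=.15,max_force=30)
        if h: st=ctrl.observe(); print("hit",np.degrees(th),st["ee_pos"],st["wrist_force"])
    h=ctrl.move_straight(B(x,s*(.15-r),.090),rate=.04,max_force=18)
    st=ctrl.observe(); print("end",h,st["ee_pos"],st["wrist_force"],st["time"])
E
python3 - <<'E'
from leaf import *
np.set_printoptions(precision=4,suppress=True)
ctrl.move_gripper(0.0,effort=30)
close_leaf(+1,-.03,.25)
cam("scene","r1")
cv2.imwrite("pics/r1c.png",cv2.resize(cv2.imread("pics/r1.png")[60:260,150:390],None,fx=3,fy=3))
E
```

```text
end True [0.5183 0.1459 0.0969] [-1.946   0.2116  9.628 ] 29.1333
```

View pics/r1c.png

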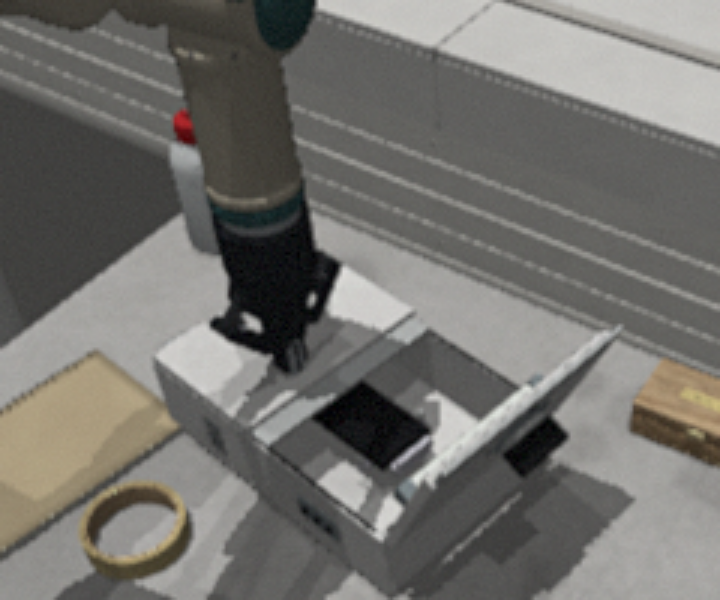

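```bash
python3 - <<'E'
from leaf import *
np.set_printoptions(precision=4,suppress=True)
ctrl.move_straight(B(-.03,.035,.31),rate=.3)
cam("top","r2")
close_leaf(-1,-.07,.27)
cam("scene","f1")
ctrl.move_straight(B(-.07,-.035,.20),rate=.3)
ctrl.move_gripper(.05)
ctrl.reach(B(0,-.06,.29),[-90,0,-99.6]); cam("wrist","f2"); s=ctrl.observe(); print(s["ee_pos"],s["time"])
cv2.imwrite("pics/f1c.png",cv2.resize(cv2.imread("pics/f1.png")[60:260,150:390],None,fx=3,fy=3))
E
```

```text
end True [0.467  0.0811 0.0969] [-2.2447 -0.5234 11.2813] 35.1167
[0.5295 0.0461 0.2889] 36.7917
```

View pics/f1c.png

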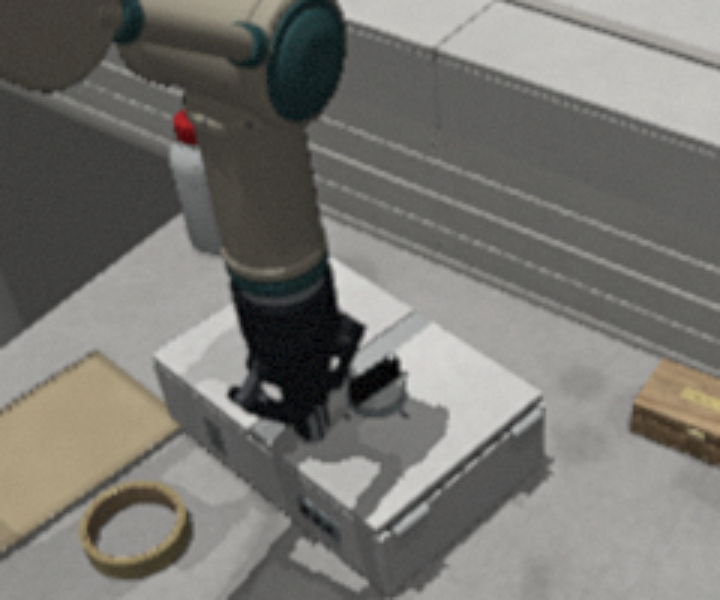

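View pics/f2.png

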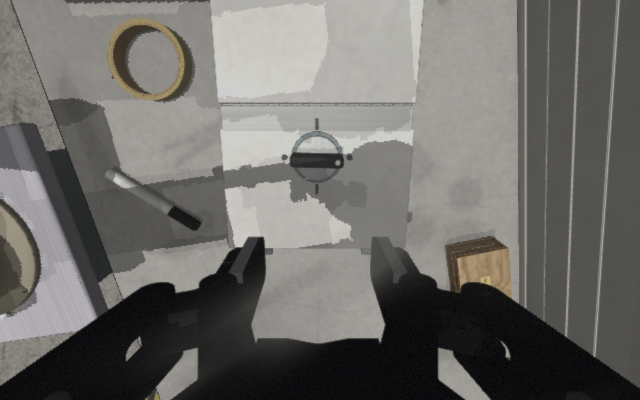

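Both leaves are shut. In f2 the lock wing is at (317,160), with dots at (284,157) and (349,157) and bars at (317,123) and (317,188). I'll take a second view to get its height and angle.

```bash
python3 - <<'E'
from h import *
ctrl.reach(B(0.0,-.02,.22),[-90,0,-99.6]); cam("wrist","f3"); s=ctrl.observe(); print(s["ee_pos"],s["time"])
a=cv2.resize(cv2.imread("pics/f2.png")[115:200,275:360],None,fx=4.5,fy=4.5,interpolation=cv2.INTER_CUBIC)
cv2.imwrite("pics/f2z.png",cv2.convertScaleAbs(a,alpha=1.5,beta=10))
E
```

```text
[0.53716933 0.08507967 0.22052745] 37.2583
```

View pics/f2z.png

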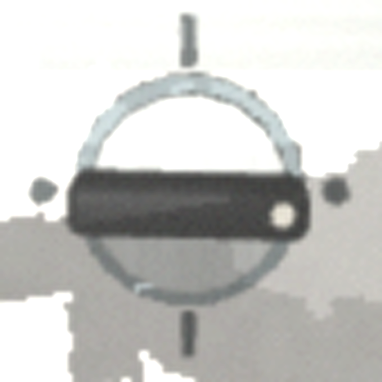

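View pics/f3.png

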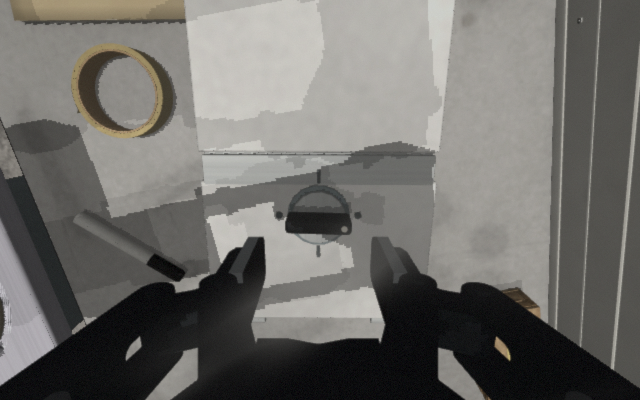

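```bash
python3 - <<'E'
from h import *
_,K,M2=load("f2");_,_,M3=load("f3")
x,r=tri([((316.8,161.7),K,M2),((319,227),K,M3)]); print(x,r,(x[:2]-C0)@AX,(x[:2]-C0)@AY)
for p,M in(((316.8,161.7),M2),((319,227),M3)):
    x=onz(p,.129,K,M); print(x,(x[:2]-C0)@AX,(x[:2]-C0)@AY)
# marks on leaf top .097 : bars centre/dots centre
for q in [((284,157),(349,157)),((317,123.5),(317,188.5))]:
    x=(onz(q[0],.098,K,M2)+onz(q[1],.098,K,M2))/2; print(x,(x[:2]-C0)@AX,(x[:2]-C0)@AY)
for p in (-9.6,-99.6): print([ctrl.solve_ik(B(0,-.042,z),[-90,0,p+d]) for z in (.18,.109) for d in (0,-95)])
for d in (0,-95): print(ctrl.solve_ik(B(0,-.042,.109),[-90,0,170.4+d]))
E
```

```text
[0.53321451 0.06263866 0.12648049] [np.float64(0.00012934378455357822), np.float64(0.0001293437845537279)] -0.00031611893466180406 -0.04301646087655592
[0.53315952 0.06305558 0.129     ] -0.000439866217478706 -0.042614544526680405
[0.5334947  0.06356701 0.129     ] -0.0001946728841742531 -0.04205438702320947
[0.53278487 0.06307879 0.098     ] -0.0008131418358622035 -0.04265414646443622
[0.53332194 0.06312618 0.098     ] -0.000291492640260815 -0.042517852523703326
[array([ -0.6243566 ,  14.57289226,  95.57377222,   0.        ,
        69.85333551, -81.0243566 ]), array([-6.24356604e-01,  1.45728923e+01,  9.55737722e+01, -2.54444375e-14,
        6.98533355e+01,  1.39756434e+01]), array([ -0.6243566 ,  18.25685933, 101.47708674,   0.        ,
        60.26605392, -81.0243566 ]), array([-6.24356604e-01,  1.82568593e+01,  1.01477087e+02, -2.54444375e-14,
        6.02660539e+01,  1.39756434e+01])]
[array([-6.24356604e-01,  1.45728923e+01,  9.55737722e+01, -2.54444375e-14,
        6.98533355e+01,  8.97564340e+00]), array([-6.24356604e-01,  1.45728923e+01,  9.55737722e+01, -2.54444375e-14,
        6.98533355e+01,  1.03975643e+02]), array([-6.24356604e-01,  1.82568593e+01,  1.01477087e+02, -2.54444375e-14,
        6.02660539e+01,  8.97564340e+00]), array([-6.24356604e-01,  1.82568593e+01,  1.01477087e+02, -2.54444375e-14,
        6.02660539e+01,  1.03975643e+02])]
[-6.24356604e-01  1.82568593e+01  1.01477087e+02 -2.54444375e-14
  6.02660539e+01  9.89756434e+01]
None
```

```bash
python3 - <<'E'
from h import *
np.set_printoptions(precision=3,suppress=True)
o=[-90,0,-10.6]
ctrl.move_gripper(.04,effort=50)
ctrl.reach(B(-.0003,-.0423,.17),o)
print(ctrl.move_straight(B(-.0003,-.0423,.1085),rate=.1,max_force=10), ctrl.observe()["ee_pos"])
ctrl.move_gripper(0.0); s=ctrl.observe(); print(s["opening"],s["wrist_force"],s["torque"],s["joint_pos"])
j=np.array(s["joint_pos"]); tgt=j.copy()
for d in (30,60,86,90.5):
    tgt=j.copy(); tgt[5]+=d; ctrl.move_joints(tgt); s=ctrl.observe(); print(d,s["tool_rot"],s["wrist_force"],s["torque"],s["time"])
cam("scene","k1")
E
```

```text
False [0.534 0.063 0.109]
0.010968566568053699 [-0.62  -0.247  3.206] [-0.015  0.051 -0.031] [ -0.648  18.2   101.501   0.008  60.195 -80.047]
30 [-90.019  -0.095 -40.475] [-1.808 -3.539  2.013] [-0.597  0.257 -0.066] 40.625
60 [-90.066  -0.113 -70.5  ] [-2.661 -4.935  3.087] [-0.842  0.42  -0.044] 41.1917
86 [-90.09   -0.153 -96.497] [-4.987 -5.04   4.55 ] [-0.992  0.651 -0.061] 41.7
90.5 [ -90.085   -0.178 -100.891] [-4.501 -4.976  4.147] [-0.89   0.688  0.491] 41.95
```

```bash
python3 - <<'E'
from h import *
ctrl.move_gripper(.05)
ctrl.move_straight(B(0,-.0423,.17),rate=.15)
ctrl.reach(B(0.0,0.0,.30),[-90,0,-99.6]); cam("wrist","k2"); cam("scene","k3"); cam("top","k4"); print(ctrl.observe()["time"])
a=cv2.resize(cv2.imread("pics/k2.png")[120:280,230:410],(450,400),interpolation=cv2.INTER_CUBIC)
b=cv2.resize(cv2.imread("pics/k3.png")[100:320,200:460],(350,296)); b=cv2.copyMakeBorder(b,0,104,0,0,cv2.BORDER_CONSTANT)
cv2.imwrite("pics/k23.png",cv2.hconcat([a,b]))
E
```

```text
43.7667
```

View pics/k23.png

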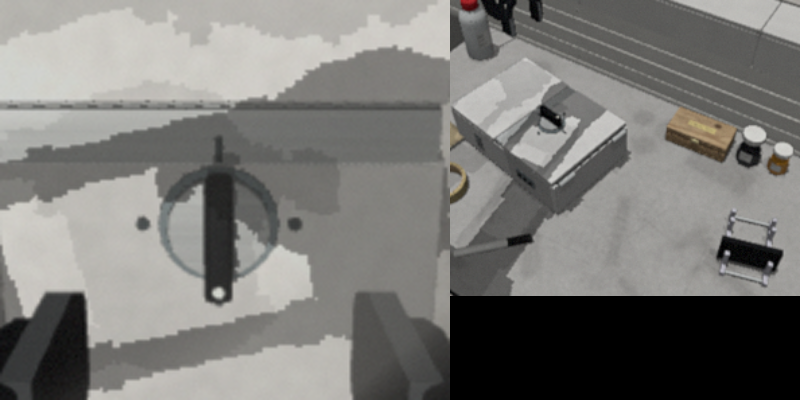

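View pics/k3.png

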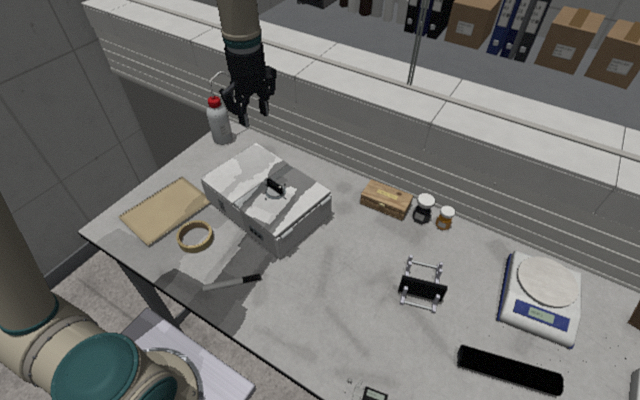

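```bash
python3 - <<'E'
from cell import ctrl
s=ctrl.observe(); print(s["wrist_force"],s["time"]); ctrl.job_done()
E
```

```text
[-0.87870043  0.1651395  -0.3824983 ] 43.7667
the job is handed in; nothing more can be done
```

The job is done and handed in at 43.8 s of the 72 s allowed; the interface gives no verdict.

**What I did:** I lifted the long plaque from the rack by its top edge and tipped it flat onto the clear bench. I regripped it across its 60 mm width and set it on the stage. Then I pushed the rebated leaf shut, then the flanged leaf, and turned the lock clockwise until it met its stop.

**Last checks:**
- **Plaque:** Just before I set it down, its end and the lugs and pins agreed to about 1 mm. Pictures after release and after withdrawing showed it home between the lugs and pins. It could not be seen again once the box was shut.
- **Leaves:** The fingertips stopped on both leaves at 0.0969 m, against 0.097 m for fully shut. The leaves look flush in the pictures.
- **Lock:** The wing lines up with the bar marks by eye, and the turning moment rose to about 0.5 N m at the stop. That includes about 1° of deliberate over-turn.
- **Short plaque and arm:** The short plaque still stands in its slot. The gripper was well clear of the box when I handed in.

**Disagreements:** Two-view heights differed from the text's by up to about 5 mm on average: the long plaque's top edge came out near 0.064 m against 0.072 m, and the lugs and pins at 0.050–0.064 m against 0.057 m. I used the text's heights there. Automatic corner finding on the dark plaque on the bench was unreliable because of glare, so I read those corners by eye; both views then agreed within 1 mm.

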